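Restock the gravity can rack, oldest tin first

ROBOT

A 6-joint arm with a two-finger parallel gripper is mounted at the origin on a cart in front of the work surface, level with it; the furniture and walls round the work are solid. World frame = base frame: x ahead of the robot, y to its left, z up, the work surface at z = 0. Lengths are in m, angles in rad, forces in N, time in s.
With the tool pointing down it reaches from about 0.275 to 0.85 m from the base axis. Payload 19 kg.
Tool frame: the origin (TCP) lies between the finger pads; the fingertips stand 19 mm ahead of it and the grasp point (between the pads) is the TCP (arm.tip_reach is the distance from the TCP to the fingertips, in m); z points along the fingers, y is the line along which they close (so a half turn about z gives the same grasp; the last joint's range is limited). The gripper opens to 85 mm and grips with 20 to 120 N. Pads are 22 mm wide; open, the fingers measure 114 mm over their backs; the gripper's body (76 mm by 85 mm) begins 54 mm behind the grasp point. The pads swing forward as they close: fully open they stand 13 mm farther back than shut.
Start: joints at [1.102, 0.15, 1.437, -0, 1.554, -0.134], TCP at [0.189, 0.543, 0.25] pointing down, gripper open.
Joint ranges: [-2.8, 2.8], [-0.68, 2.1], [0.12, 2.68], [-1.39, 4.53], [0.16, 2.79], [-2.81, 2.81]. Speed limits (rad/s): [1.89, 1.89, 2.22, 3.01, 3.01, 3.01].

INTERFACE

Orientations are given as a unit quaternion [w, x, y, z].
In Python, from bench import arm gives the robot as it stands.
- The arm moves only by the tool drive_tool, never from a script. Its argument "motion" is a list of rows, each a list of 2 entries, a list of its own where there are three numbers: the shift along the tool's x, y, z in units of 0.2 m (1.0 is 0.2 m), then the turn, a rotation vector about the tool's x, y, z in units of 180 degrees (1.0 is 180 degrees). A call has 1 to 20 rows; each row shifts and turns the commanded pose from where the row before left it, along the tool's axes as they then stand; what a row does not reach is not made up. A row lasts 1/12 s, in which the tool goes at most 41.7 mm and 7.16 degrees, less where a joint would pass 70% of its speed; a pose out of reach is approached as far as the arm can. A call with a number of a shift or a turn outside -1 to 1 is refused whole. A call with a gripper value outside its range is refused whole. "grip" is the finger opening in mm, from 0 to 85.4, set as the call begins (left out, the last holds). The fingers move at their own pace and stop on an object; the grip force is fixed at half the most. Time passes only in rows, so rows that do not move let the fingers close. It gives the time, the measured TCP pose, the force, the opening and the grip force at its end, in the units of the state.
- arm.state(): the state, without advancing time (a new reading comes with each control period).
- arm.snapshot(name): name is "side" or "top"; returns the picture (384x512x3 uint8, red, green, blue); there is no depth.
- arm.camera_info(name): a dict with "fx", "fy", "cx", "cy" (pixels), "distortion" ([k1, k2, p1, p2, k3] as OpenCV has them; the pictures are not rectified), "R" (3x3) and "t" (3): a world point X has camera coordinates R X + t. Camera axes: x right, y down, z forward; pixel columns grow to the right and rows downward; lengths in m; the calibration is good to about 2 mm. A picture is of the moment at which its call begins. camera_info takes no time and is no camera call.
- arm.sign_off(): hands the job in; it is judged then, once.
The state is a dict: "t": time; "joint_positions": joint angles; "joint_velocities": joint speeds; "joint_torque": joint torques, N m; "tcp_pos": TCP position; "tool_rot": TCP orientation; "force": force on the tool from outside, world axes, zero at the start; "ft_torque": the same for the moment, N m; "finger_gap": finger opening in m; "grasp_force": force on a finger pad.
Only numpy, scipy, OpenCV 4.12 (cv2) and the standard library are available. Lean on these libraries where they do the work, as an engineer would, in place of code of your own. Each camera call takes 0.05 s, during which the arm holds its last target. There are 200 camera calls.

TASK

Move the four tins from the wooden tray into the sloping wire can rack in stock order: the oldest tin lies next to the tray's handle and the newest at the other end, and the oldest must be first out of the rack. So take them one at a time, beginning at the handle, lay each on its side in the rack's open upper mouth and let it roll down to the stop or the tin before it, then fetch the next. Do not drop a tin on the worktop, leave the tins still waiting in their pockets, and do not push the opened can and the jar standing behind.

Things in the scene. Friction and masses are not known exactly. Their poses are not given: they have to be found in the camera images.
- tin_a: one of four identical small paste tins, a closed cylinder 57 mm in diameter and 72 mm long, 0.14 to 0.25 kg, lying on its side in one of the tray's pockets, its axis level and square to the row; the letter says nothing about its place in the row or its age. Origin at the centre of one end face; its z axis runs along the tin, so the tin's middle lies 36 mm from the origin along +z
- tin_b: one of four identical small paste tins, a closed cylinder 57 mm in diameter and 72 mm long, 0.14 to 0.25 kg, lying on its side in one of the tray's pockets, its axis level and square to the row; the letter says nothing about its place in the row or its age. Origin at the centre of one end face; its z axis runs along the tin, so the tin's middle lies 36 mm from the origin along +z
- tin_c: one of four identical small paste tins, a closed cylinder 57 mm in diameter and 72 mm long, 0.14 to 0.25 kg, lying on its side in one of the tray's pockets, its axis level and square to the row; the letter says nothing about its place in the row or its age. Origin at the centre of one end face; its z axis runs along the tin, so the tin's middle lies 36 mm from the origin along +z
- tin_d: one of four identical small paste tins, a closed cylinder 57 mm in diameter and 72 mm long, 0.14 to 0.25 kg, lying on its side in one of the tray's pockets, its axis level and square to the row; the letter says nothing about its place in the row or its age. Origin at the centre of one end face; its z axis runs along the tin, so the tin's middle lies 36 mm from the origin along +z
- tray: fixed light-wood tray, 118 x 424 mm, origin under its centre on the worktop, row along its y. Four pockets at y = -132, -44, 44, 132 mm: dips of two scalloped wires at x = -24 and 24 mm, free between the wires down to the 10 mm board. A tin in a pocket lies along the tray's x, axis 45.5 mm above the worktop. An end board 25 mm high closes each end; only one has the handle
- tray_handle: fixed end board of the tray with a dark steel bow handle on it, 90 mm long across the tray, top 71 mm above the worktop; it may be at either end. Origin under its middle on the worktop. The oldest tin lies in the pocket 73 mm from it, the others by age at 161, 249 and 337 mm
- can_rack: fixed bright wire rack 290 mm long, origin under its centre on the worktop. Its lane, 94 mm wide at its foot, runs along its y and slopes down 10 degrees from the open mouth (+y) to the stop (y = -145 mm); wires roof it below y = -30. Tins lie along the rack's x on two floor rails at x = -20, 20 mm, axis 71 + 0.176 y mm above the worktop. The four tins rest at y = -113, -57, 0, 56 mm
- rack_mouth (a point): point in the rack's open mouth where a tin's middle is when it lies there ready to be let go (rack y = 90 mm, on the lane's centre line, 86.6 mm above the worktop); z up. Fingers have room before and behind the tin here even with three tins in. Leaning sheet guides either side, 104 mm apart at the foot and 142 at their upper edges, which stand 104 mm (front end) to 122 mm (rear) above the worktop
- open_can: opened food can 73 x 112 mm with its lid bent up, standing behind the work under the wall cabinet; leave alone. Origin under its centre. The wall cabinet overhangs the rear of the worktop from about x = 0.6 m on, 0.43 m above it: carry the tins low and cross from side to side close to the base, or the wrist strikes it
- salsa_jar: glass jar of salsa with yellow lid, 66 x 100 mm, standing behind the work; leave alone. Origin under its centre
There are look-alikes about, which are no part of the job. What is shaped like the tin_a but blue is not meant.

How it is judged:
By the outcome, as a careful person would: the job done as asked, in the order asked, and still so for the second after the job is handed in, with the robot touching nothing.
It also fails if it takes over 120 s, if anything falls off the work surface, if the arm or the gripper's body presses on something with over 40 N, if the wrist force passes 120 N, or if a joint passes its speed limit or range.

## Working session

There is one attempt and no reset: what is moved stays moved. The work goes in short steps, Python scripts to look and compute and a tool call to move; the robot and the scene stay as the last step left them, time stands still between calls to the robot, and variables do not carry over. Pictures are saved under pics/ and viewed, at most 14 in all, crops included, and the job is handed in when it is done.

Besides the shell and the picture viewer there is one more tool, called after "Call:" by a JSON object that holds its "op" and its "data". drive_tool: Moves the arm, as the interface text tells. Its arguments: {"type":"object","properties":{"motion":{"type":"array"},"grip":{"type":"number"}},"required":["motion"]}

```bash
mkdir -p pics; ls
python3 - <<'E'
from bench import arm
import cv2
for n in("side","top"):
    cv2.imwrite(f"pics/{n}0.png",arm.snapshot(n)[:,:,::-1]); c=arm.camera_info(n); print(n,c)
print(arm.state(),arm.tip_reach)
E
```

```text
pics
side {'fx': 434.0567992779586, 'fy': 434.0567992779586, 'cx': 251.48789984937457, 'cy': 189.6431842744496, 'distortion': array([0.02688625, 0.        , 0.        , 0.        , 0.        ]), 'R': array([[-0.99797648, -0.06155517,  0.01593467],
       [-0.0474965 ,  0.55507136, -0.83044558],
       [ 0.04227334, -0.829522  , -0.55687182]]), 't': array([0.55538001, 0.11199368, 1.70681811])}
top {'fx': 441.9200802585997, 'fy': 441.9200802585997, 'cx': 262.45361457381904, 'cy': 184.43438308103327, 'distortion': array([0.00898686, 0.        , 0.        , 0.        , 0.        ]), 'R': array([[-0.02684727, -0.99943618, -0.02016303],
       [-0.98793594,  0.029605  , -0.15200701],
       [ 0.15251823,  0.01583881, -0.98817373]]), 't': array([0.01237945, 0.56567823, 1.59620109])}
{'t': 0.1, 'joint_positions': array([ 1.10201840e+00,  1.50907562e-01,  1.43795193e+00,  1.99439116e-05,
        1.55381482e+00, -1.33998605e-01]), 'joint_velocities': array([ 0.00156458, -0.00101523, -0.00184329, -0.00069608, -0.00109787,
       -0.00152122]), 'joint_torque': array([ 4.80042771e-03, -7.14384484e+01, -5.71793747e+01, -1.76413387e-04,
        7.05565340e-03,  1.47818819e-04]), 'tcp_pos': array([0.18884095, 0.54288846, 0.24975951]), 'tool_rot': array([-1.70064041e-04,  1.66609213e-01,  9.86022859e-01, -5.13491638e-04]), 'force': array([0.78372481, 0.88082021, 0.01555479]), 'ft_torque': array([ 0.00409062,  0.04529151, -0.02427644]), 'grasp_force': 0.0, 'finger_gap': 0.08545267525275904} 0.019
```

View pics/side0.png

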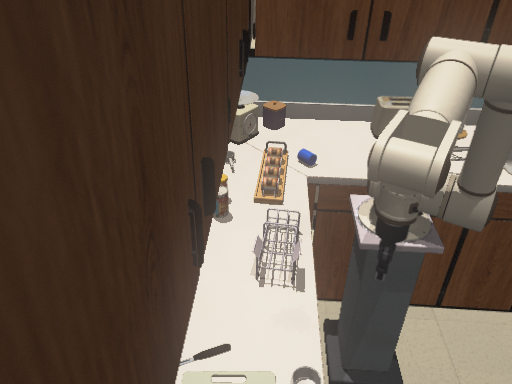

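View pics/top0.png

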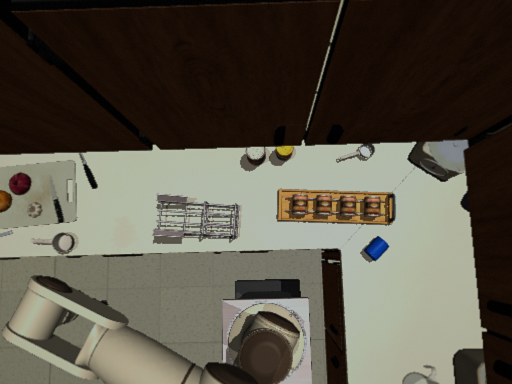

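The side view shows the tray (258–290, 145–200) with the handle bow at its far end (276,147), and the rack at (278,245). The top view shows the tray at (277–396, 189–224), with its dark handle at the right end near (391,207), and tins at x≈300, 324, 348 and 373. The rack is at (155–240, 195–242). The blue look-alike is at (376,248), the jar at (285,153) and the can at (256,155). The copper tins in the pockets are the ones meant, and the blue tin is not.

```bash
cat > h.py <<'E'
import numpy as np, cv2
from bench import arm
def K(c): return np.array([[c['fx'],0,c['cx']],[0,c['fy'],c['cy']],[0,0,1.]])
def ray(n,uv):
    c=arm.camera_info(n); p=cv2.undistortPoints(np.array(uv,float).reshape(-1,1,2),K(c),c['distortion']).reshape(-1,2)
    R=c['R']; d=np.c_[p,np.ones(len(p))]@R; return -R.T@c['t'],d
def onplane(n,uv,z):
    o,d=ray(n,uv); return o+d*((z-o[2])/d[:,2])[:,None]
def proj(n,X):
    c=arm.camera_info(n); return cv2.projectPoints(np.array(X,float).reshape(-1,1,3),cv2.Rodrigues(c['R'])[0],c['t'],K(c),c['distortion'])[0].reshape(-1,2)
E
python3 - <<'E'
from h import *
im=cv2.imread('pics/top0.png'); s=cv2.imread('pics/side0.png')
a=cv2.resize(im[180:262,265:425],None,fx=5,fy=5,interpolation=2); b=cv2.resize(im[185:250,145:250],None,fx=6,fy=6,interpolation=2)
cv2.imwrite('pics/ct.png',a);cv2.imwrite('pics/cr.png',b)
cv2.imwrite('pics/cs.png',cv2.resize(s[135:290,220:330],None,fx=3.8,fy=3.8,interpolation=2))
hsv=cv2.cvtColor(im,cv2.COLOR_BGR2HSV)
print(hsv[207,295:400:4].tolist())
E
```

```text
[[17, 156, 126], [14, 137, 132], [17, 152, 156], [16, 164, 106], [18, 151, 182], [16, 165, 82], [14, 155, 97], [14, 149, 125], [14, 164, 131], [16, 163, 89], [21, 146, 178], [16, 162, 88], [12, 144, 76], [11, 170, 96], [11, 163, 97], [14, 169, 65], [20, 147, 181], [17, 165, 91], [13, 209, 33], [13, 148, 74], [11, 88, 107], [15, 170, 51], [23, 137, 179], [17, 161, 98], [17, 161, 154], [47, 21, 108], [45, 22, 186]]
```

View pics/ct.png

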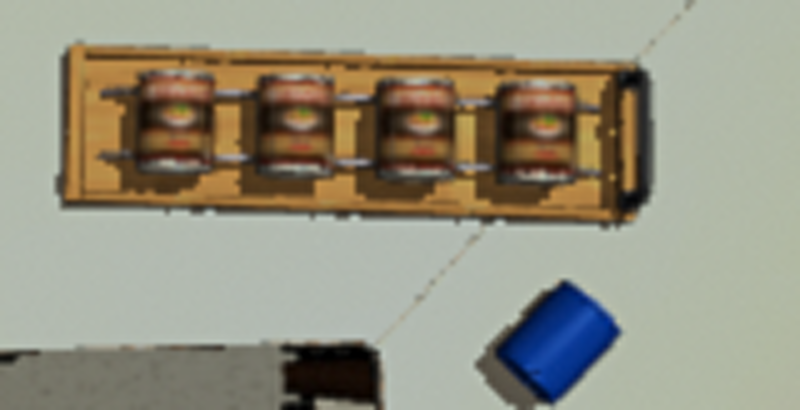

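View pics/cr.png

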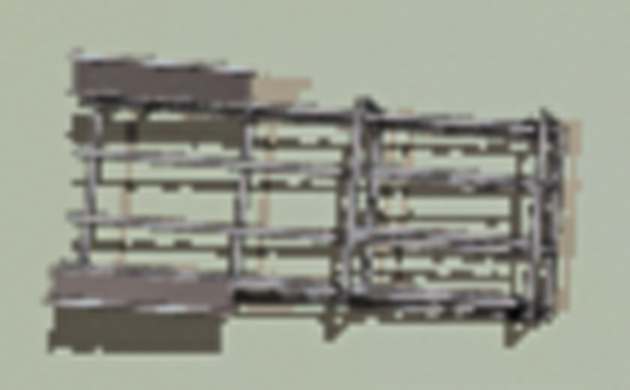

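View pics/cs.png

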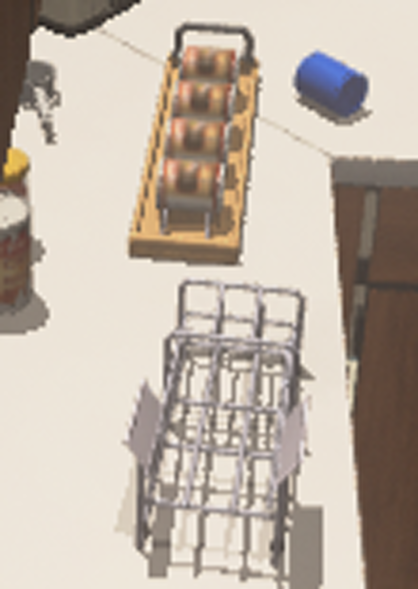

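The crops show the handle bow at the right end of the tray, at top pixel (393,207). The oldest tin is therefore the rightmost copper one, near (372,206), followed by those near (348,206), (324,205) and (300,204). The blue can at (376,248) is the look-alike. The rack mouth, with its sheet guides, is at image left (+y). The rail ends are at about (157,210) and (156,221).

Run:
```python
from h import *
np.set_printoptions(precision=4,suppress=True)
T=lambda u:np.array(u)/5+[265,180]-0.4
B=lambda u:np.array(u)/6+[145,185]-0.42
S=lambda u:np.array(u)/3.8+[220,135]-0.37
print('tins',onplane('top',T([[177,122],[296,123.5],[415.5,128.5],[536,132]]),.0455))
print('tin ends hi/lo at z=.06', onplane('top',T([[178,70],[172,172],[537,80],[535,183]]),.05))
print('tray left corners z.025',onplane('top',T([[67,43],[62,205]]),.025))
print('tray right-ish', onplane('top',T([[640,64],[632,222]]),.02))
print('handle bow z.071',onplane('top',T([[640,70],[640,208]]),.068))
print('rail ends',onplane('top',B([[72,152],[68,217]]),.067))
print('guide up outer z .122,.104',onplane('top',B([[75,55]]),.122),onplane('top',B([[255,70]]),.104))
print('guide low outer',onplane('top',B([[50,303]]),.122),onplane('top',B([[235,314]]),.104))
# side: tins top
print('side tins', onplane('side',S([[192,182],[198,137],[204,98],[208,62]]),.066))
print('side railends', onplane('side',S([[203,575],[243,578]]),.067))
print('side guide', onplane('side',S([[128,432],[147,380],[278,480],[302,405]]),.113))
print('side guide', onplane('side',S([[128,432]]),.122), onplane('side',S([[147,380]]),.104))
```

```text
tins [[ 0.4886 -0.1397  0.0455]
 [ 0.485  -0.2268  0.0455]
 [ 0.4788 -0.3138  0.0455]
 [ 0.4737 -0.4014  0.0455]]
tin ends hi/lo at z=.06 [[ 0.5265 -0.1416  0.05  ]
 [ 0.4516 -0.1343  0.05  ]
 [ 0.5114 -0.4035  0.05  ]
 [ 0.4361 -0.3972  0.05  ]]
tray left corners z.025 [[ 0.5526 -0.0612  0.025 ]
 [ 0.4316 -0.0536  0.025 ]]
tray right-ish [[ 0.5248 -0.4876  0.02  ]
 [ 0.4076 -0.4733  0.02  ]]
handle bow z.071 [[ 0.5144 -0.4739  0.068 ]
 [ 0.4148 -0.4667  0.068 ]]
rail ends [[0.4799 0.3837 0.067 ]
 [0.4406 0.3857 0.067 ]]
guide up outer z .122,.104 [[0.5315 0.3682 0.122 ]] [[0.5219 0.2654 0.104 ]]
guide low outer [[0.3866 0.3814 0.122 ]] [[0.378  0.2772 0.104 ]]
side tins [[ 0.4877 -0.114   0.066 ]
 [ 0.4833 -0.2083  0.066 ]
 [ 0.4783 -0.2969  0.066 ]
 [ 0.4752 -0.385   0.066 ]]
side railends [[0.4642 0.4601 0.067 ]
 [0.4326 0.4608 0.067 ]]
side guide [[0.531  0.348  0.113 ]
 [0.5185 0.2794 0.113 ]
 [0.407  0.3961 0.113 ]
 [0.3848 0.3018 0.113 ]]
side guide [[0.5306 0.3582 0.122 ]] [[0.5188 0.2685 0.104 ]]
```

```bash
cat >> h.py <<'E'
from scipy.spatial.transform import Rotation as Ro
def rot():
    q=arm.state()['tool_rot']; return Ro.from_quat([q[1],q[2],q[3],q[0]])
def plan(*wps,step=.04,yaw=None):
    """waypoints -> per leg: rows n and per-row shift (tool units); turn to make tool y point at yaw (deg)"""
    s=arm.state(); p=s['tcp_pos']; r=rot()
    if yaw is not None:
        a=np.deg2rad(yaw); y=np.array([np.cos(a),np.sin(a),0]); z=np.array([0,0,-1.])
        g=Ro.from_matrix(np.c_[np.cross(y,z),y,z]); tv=(r.inv()*g).as_rotvec()/np.pi
        print('turn total',np.round(tv,4),'rows',int(np.ceil(np.abs(tv).max()/.038))); r=g
    for w in wps:
        d=r.inv().apply(np.array(w)-p)/.2; n=max(1,int(np.ceil(np.linalg.norm(d)*.2/step)))
        print(n,'x',np.round(d/n,4)); p=np.array(w)
E
python3 - <<'E'
from h import *
np.set_printoptions(precision=4,suppress=True)
B=lambda u:np.array(u)/6+[145,185]-0.42
print('rail stop end',onplane('top',B([[535,180],[530,243]]),.02))
print('side rails mid',onplane('top',B([[245,163],[240,229]]),.052))
plan([.38,.35,.22],[.38,-.3,.22],[.4737,-.4014,.16],[.4737,-.4014,.0455],yaw=86.5)
E
```

```text
rail stop end [[0.4589 0.1068 0.02  ]
 [0.4199 0.1105 0.02  ]]
side rails mid [[0.4716 0.2814 0.052 ]
 [0.4314 0.2844 0.052 ]]
turn total [-0.0003 -0.0001 -0.0871] rows 3
7 x [-0.1447 -0.1292  0.0213]
17 x [-0.0117 -0.1908  0.    ]
4 x [-0.1246 -0.1194  0.075 ]
3 x [0.     0.     0.1908]
```

Call:
{"op": "drive_tool", "data": {"motion": [[[0,0,0],[0,0,-0.028]],[[0,0,0],[0,0,-0.028]],[[0,0,0],[0,0,-0.028]],[[-0.145,-0.129,0.021],[0,0,0]],[[-0.145,-0.129,0.021],[0,0,0]],[[-0.145,-0.129,0.021],[0,0,0]],[[-0.145,-0.129,0.021],[0,0,0]],[[-0.145,-0.129,0.021],[0,0,0]],[[-0.145,-0.129,0.021],[0,0,0]],[[-0.145,-0.129,0.021],[0,0,0]]], "grip": 72}}

```text
t: 0.93
tcp_pos: [0.3795, 0.3469, 0.2206]
tool_rot: [-0.0, 0.035, 0.999, -0.0]
force: [0.6, 1.5, -1.0]
finger_gap: 0.0721
grasp_force: 0.0
```

Call:
{"op": "drive_tool", "data": {"motion": [[[-0.012,-0.19,0],[0,0,0]],[[-0.012,-0.19,0],[0,0,0]],[[-0.012,-0.19,0],[0,0,0]],[[-0.012,-0.19,0],[0,0,0]],[[-0.012,-0.19,0],[0,0,0]],[[-0.012,-0.19,0],[0,0,0]],[[-0.012,-0.19,0],[0,0,0]],[[-0.012,-0.19,0],[0,0,0]],[[-0.012,-0.19,0],[0,0,0]],[[-0.012,-0.19,0],[0,0,0]],[[-0.012,-0.19,0],[0,0,0]],[[-0.012,-0.19,0],[0,0,0]],[[-0.012,-0.19,0],[0,0,0]],[[-0.012,-0.19,0],[0,0,0]],[[-0.012,-0.19,0],[0,0,0]],[[-0.012,-0.19,0],[0,0,0]],[[-0.012,-0.19,0],[0,0,0]],[[0,0,0],[0,0,0]],[[0,0,0],[0,0,0]]]}}

```text
t: 2.52
tcp_pos: [0.373, -0.3001, 0.2201]
tool_rot: [-0.001, 0.037, 0.999, 0.001]
force: [0.5, 0.6, -0.1]
finger_gap: 0.072
grasp_force: 0.0
```

Run:
```python
from h import *
s=arm.state();print(s['t'],s['tcp_pos'],s['joint_positions'],s['force'],s['finger_gap'])
plan([.4737,-.4014,.14],[.4737,-.4014,.047],yaw=86)
```

```text
2.5167 [ 0.37303906 -0.30010771  0.22012131] [-8.38509357e-01 -3.81611689e-02  1.69717386e+00 -1.12867135e-04
  1.48424209e+00 -2.33571301e+00] [ 0.52719622  0.55625615 -0.09195819] 0.07195879831987828
turn total [ 0.0003 -0.0004 -0.0012] rows 1
5 x [-0.1075 -0.094   0.0801]
3 x [0.    0.    0.155]
```

Call:
{"op": "drive_tool", "data": {"motion": [[[-0.1075,-0.094,0.08],[0,0,0]],[[-0.1075,-0.094,0.08],[0,0,0]],[[-0.1075,-0.094,0.08],[0,0,0]],[[-0.1075,-0.094,0.08],[0,0,0]],[[-0.1075,-0.094,0.08],[0,0,0]],[[0,0,0],[0,0,0]],[[0,0,0],[0,0,0]],[[0,0,0],[0,0,0]]]}}

```text
t: 3.18
tcp_pos: [0.4742, -0.399, 0.1412]
tool_rot: [-0.0, 0.035, 0.999, 0.0]
force: [-0.0, 0.6, -0.2]
finger_gap: 0.072
grasp_force: 0.0
```

Run:
```python
from h import *
t=arm.snapshot('top')[:,:,::-1];s=arm.snapshot('side')[:,:,::-1]
a=cv2.resize(t[150:260,270:430],(800,550),interpolation=2)[:, :470+330]
b=cv2.resize(s[120:215,235:335],(600,570),interpolation=2)
cv2.imwrite('pics/h1.png',b)
print(arm.state()['tcp_pos']); print(proj('side',[[.4737,-.4014,.0455],arm.state()['tcp_pos']]))
plan([.4737,-.4014,.047])
```

```text
[ 0.47406255 -0.39932362  0.14222117]
[[274.55123468 153.12994903]
 [275.43546411 134.71766306]]
3 x [ 0.0005 -0.0033  0.1587]
```

View pics/h1.png

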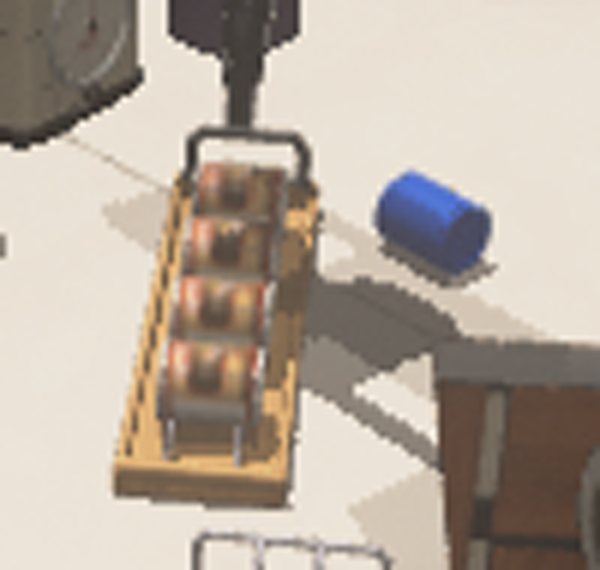

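The side view shows the fingers centred over the oldest tin, which is in the pocket next to the handle, at crop (238,185) and image (275,151). The projected target pixel agrees, so I'm descending.

Call:
{"op": "drive_tool", "data": {"motion": [[[0,-0.004,0.12],[0,0,0]],[[0,-0.004,0.12],[0,0,0]],[[0,0,0.12],[0,0,0]],[[0,0,0.115],[0,0,0]],[[0,0,0],[0,0,0]],[[0,0,0],[0,0,0]]]}}

```text
t: 3.78
tcp_pos: [0.4737, -0.4012, 0.0467]
tool_rot: [-0.0, 0.035, 0.999, 0.0]
force: [0.0, 0.5, 0.2]
finger_gap: 0.0719
grasp_force: 0.0
```

Call:
{"op": "drive_tool", "data": {"motion": [[[0,0,0],[0,0,0]],[[0,0,0],[0,0,0]],[[0,0,0],[0,0,0]],[[0,0,0],[0,0,0]],[[0,0,0],[0,0,0]],[[0,0,0],[0,0,0]]], "grip": 40}}

```text
t: 4.28
tcp_pos: [0.4747, -0.402, 0.0487]
tool_rot: [0.001, 0.035, 0.999, -0.001]
force: [-1.5, 4.4, 9.1]
finger_gap: 0.0556
grasp_force: 61.8
```

Call:
{"op": "drive_tool", "data": {"motion": [[[0,0,-0.05],[0,0,0]],[[0,0,-0.12],[0,0,0]],[[0,0,-0.18],[0,0,0]],[[0,0,-0.18],[0,0,0]],[[0,0,-0.15],[0,0,0]],[[0,0,0],[0,0,0]],[[0,0,0],[0,0,0]]]}}

```text
t: 4.87
tcp_pos: [0.4745, -0.4023, 0.1854]
tool_rot: [0.002, 0.035, 0.999, -0.002]
force: [-0.3, -0.0, -2.9]
finger_gap: 0.0554
grasp_force: 64.3
```

Run:
```python
from h import *
s=arm.state();print(s['tcp_pos'],s['force'],s['finger_gap'],s['grasp_force'])
im=arm.snapshot('side')[:,:,::-1]
cv2.imwrite('pics/l1.png',cv2.resize(im[100:210,235:335],(600,660),interpolation=2)[:600])
plan([.38,-.28,.19],[.38,.30,.19],[.456,.333,.15],[.456,.333,.089])
```

```text
[ 0.47453122 -0.402263    0.18544981] [-0.25103153 -0.01631457 -2.90480656] 0.05544216025909527 64.34582233428955
4 x [ 0.128   0.1435 -0.0088]
15 x [ 0.0137  0.1928 -0.0003]
3 x [-0.1224  0.0639  0.0667]
2 x [0.0002 0.0002 0.1525]
```

View pics/l1.png

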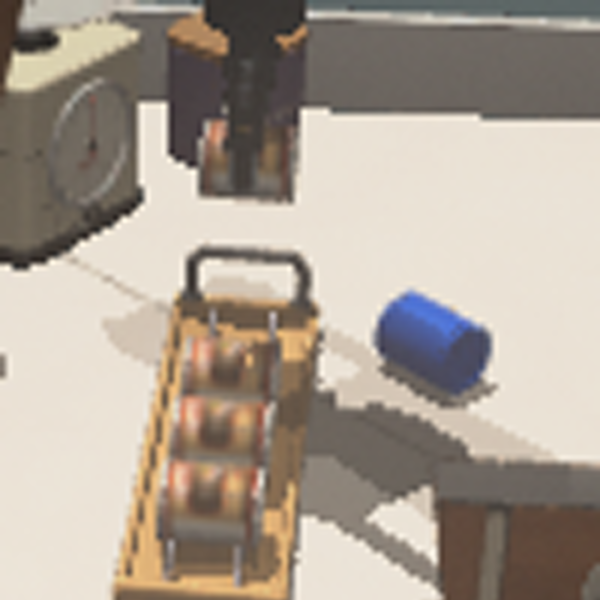

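The tin is held level and centred at crop (248,160), and the other three are still in their pockets. Next I carry it across, close to the base.

Call:
{"op": "drive_tool", "data": {"motion": [[[0.128,0.144,-0.009],[0,0,0]],[[0.128,0.144,-0.009],[0,0,0]],[[0.128,0.144,-0.009],[0,0,0]],[[0.128,0.144,-0.009],[0,0,0]],[[0.014,0.193,0],[0,0,0]],[[0.014,0.193,0],[0,0,0]],[[0.014,0.193,0],[0,0,0]],[[0.014,0.193,0],[0,0,0]],[[0.014,0.193,0],[0,0,0]],[[0.014,0.193,0],[0,0,0]],[[0.014,0.193,0],[0,0,0]],[[0.014,0.193,0],[0,0,0]],[[0.014,0.193,0],[0,0,0]],[[0.014,0.193,0],[0,0,0]],[[0.014,0.193,0],[0,0,0]],[[0.014,0.193,0],[0,0,0]],[[0.014,0.193,0],[0,0,0]],[[0.014,0.193,0],[0,0,0]],[[0.014,0.193,0],[0,0,0]]]}}

```text
t: 6.5
tcp_pos: [0.3781, 0.3028, 0.1882]
tool_rot: [-0.001, 0.035, 0.999, -0.0]
force: [1.3, -0.7, -1.2]
finger_gap: 0.0559
grasp_force: 64.3
```

Call:
{"op": "drive_tool", "data": {"motion": [[[-0.092,0.048,0.03],[0,0,0]],[[-0.092,0.048,0.03],[0,0,0]],[[-0.092,0.048,0.03],[0,0,0]],[[-0.092,0.048,0.03],[0,0,0]],[[0,0,0],[0,0,0]],[[0,0,0],[0,0,0]],[[0,0,0],[0,0,0]]]}}

```text
t: 7.08
tcp_pos: [0.4546, 0.3337, 0.1643]
tool_rot: [-0.001, 0.035, 0.999, -0.0]
force: [0.3, -0.0, -2.2]
finger_gap: 0.0553
grasp_force: 64.4
```

Run:
```python
from h import *
s=arm.state();print(s['tcp_pos'],s['force'],s['finger_gap'],s['grasp_force'])
im=arm.snapshot('side')[:,:,::-1]; t=arm.snapshot('top')[:,:,::-1]
a=cv2.resize(im[175:295,235:325],(400,533),interpolation=2);b=cv2.resize(t[170:260,140:208],(400,533),interpolation=2)
cv2.imwrite('pics/p1.png',np.hstack([a,b]))
plan([.456,.333,.12],[.456,.333,.089],yaw=85.7)
```

```text
[0.4546427  0.33370934 0.16432794] [ 2.85638158e-01 -7.43975113e-05 -2.22320977e+00] 0.055283650806526995 64.391108751297
turn total [-0.0001 -0.0001  0.0013] rows 1
2 x [-0.0034 -0.0017  0.1128]
1 x [0.    0.    0.155]
```

View pics/p1.png

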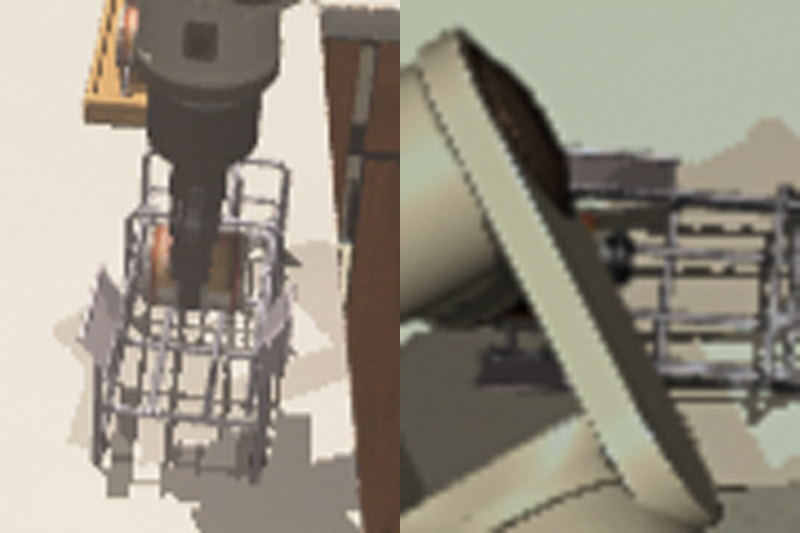

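The tin is lined up between the guides in both views, so I'm lowering it gently and watching the force.

Call:
{"op": "drive_tool", "data": {"motion": [[[-0.003,-0.002,0.1],[0,0,0]],[[-0.003,-0.002,0.1],[0,0,0]],[[0,0,0.08],[0,0,0]],[[0,0,0.05],[0,0,0]],[[0,0,0.03],[0,0,0]],[[0,0,0],[0,0,0]],[[0,0,0],[0,0,0]]]}}

```text
t: 7.77
tcp_pos: [0.4565, 0.3333, 0.0938]
tool_rot: [0.0, 0.035, 0.999, 0.0]
force: [-0.1, 0.3, -1.3]
finger_gap: 0.0557
grasp_force: 64.6
```

Call:
{"op": "drive_tool", "data": {"motion": [[[0,0,0.01],[0,0,0]],[[0,0,0.01],[0,0,0]],[[0,0,0],[0,0,0]],[[0,0,0],[0,0,0]]]}}

```text
t: 8.1
tcp_pos: [0.457, 0.3335, 0.0905]
tool_rot: [0.001, 0.035, 0.999, 0.001]
force: [-2.6, -1.6, 10.1]
finger_gap: 0.0559
grasp_force: 66.1
```

Contact with the rails: the force went from about -2 to +10 N at the expected height. I'm releasing and lifting.

Call:
{"op": "drive_tool", "data": {"motion": [[[0,0,0],[0,0,0]],[[0,0,0],[0,0,0]],[[0,0,0],[0,0,0]],[[0,0,0],[0,0,0]],[[0,0,-0.05],[0,0,0]],[[0,0,-0.1],[0,0,0]],[[0,0,-0.1],[0,0,0]],[[0,0,-0.15],[0,0,0]],[[0,0,-0.15],[0,0,0]],[[0,0,0],[0,0,0]],[[0,0,0],[0,0,0]]], "grip": 82}}

```text
t: 9.02
tcp_pos: [0.457, 0.3335, 0.2014]
tool_rot: [0.002, 0.035, 0.999, 0.001]
force: [0.5, -0.7, -0.7]
finger_gap: 0.0818
grasp_force: 0.0
```

Run:
```python
from h import *
s=arm.state();print(s['tcp_pos'],s['force'],s['finger_gap'])
im=arm.snapshot('side')[:,:,::-1]
cv2.imwrite('pics/q1.png',cv2.resize(im[140:290,225:325],(400,600),interpolation=2))
plan([.38,.30,.19],[.38,-.25,.19],[.4788,-.3138,.14],[.4788,-.3138,.047],yaw=86)
```

```text
[0.4570105  0.33348815 0.20136706] [ 0.51569312 -0.65488955 -0.69512065] 0.08178256663157313
turn total [ 0.0002  0.0003 -0.0004] rows 1
3 x [ 0.1233 -0.0641  0.0162]
14 x [-0.0137 -0.196   0.    ]
4 x [-0.1288 -0.0709  0.0625]
3 x [0.    0.    0.155]
```

View pics/q1.png

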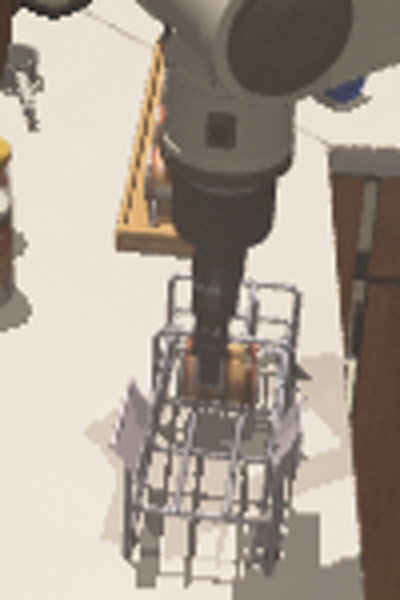

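The first tin is in the lane at crop (218,370), moving towards the stop. I'll check it once the arm is clear, on the way to the second tin.

Call:
{"op": "drive_tool", "data": {"motion": [[[0.123,-0.064,0.016],[0,0,0]],[[0.123,-0.064,0.016],[0,0,0]],[[0.123,-0.064,0.016],[0,0,0]],[[-0.014,-0.196,0],[0,0,0]],[[-0.014,-0.196,0],[0,0,0]],[[-0.014,-0.196,0],[0,0,0]],[[-0.014,-0.196,0],[0,0,0]],[[-0.014,-0.196,0],[0,0,0]],[[-0.014,-0.196,0],[0,0,0]],[[-0.014,-0.196,0],[0,0,0]],[[-0.014,-0.196,0],[0,0,0]],[[-0.014,-0.196,0],[0,0,0]],[[-0.014,-0.196,0],[0,0,0]],[[-0.014,-0.196,0],[0,0,0]],[[-0.014,-0.196,0],[0,0,0]],[[-0.014,-0.196,0],[0,0,0]],[[-0.014,-0.196,0],[0,0,0]],[[0,0,0],[0,0,0]]], "grip": 72}}

```text
t: 10.57
tcp_pos: [0.3794, -0.2552, 0.1882]
tool_rot: [-0.001, 0.037, 0.999, -0.0]
force: [0.2, 0.9, -0.8]
finger_gap: 0.0718
grasp_force: 0.0
```

Call:
{"op": "drive_tool", "data": {"motion": [[[-0.129,-0.071,0.062],[0,0,0]],[[-0.129,-0.071,0.062],[0,0,0]],[[-0.129,-0.071,0.062],[0,0,0]],[[-0.129,-0.071,0.062],[0,0,0]],[[0,0,0],[0,0,0]],[[0,0,0],[0,0,0]],[[0,0,0],[0,0,0]]]}}

```text
t: 11.15
tcp_pos: [0.4787, -0.3136, 0.1391]
tool_rot: [-0.001, 0.035, 0.999, 0.001]
force: [-0.1, -0.2, 0.3]
finger_gap: 0.072
grasp_force: 0.0
```

Run:
```python
from h import *
s=arm.state();print(s['tcp_pos'],s['force'],s['finger_gap'])
im=arm.snapshot('side')[:,:,::-1]; t=arm.snapshot('top')[:,:,::-1]
a=cv2.resize(im[140:290,225:325],(400,600),interpolation=2);b=cv2.resize(t[180:255,150:250],(400,300),interpolation=2)
c=cv2.resize(t[180:255,270:400],(400,231),interpolation=2); bc=np.zeros((600,400,3),np.uint8); bc[:300]=b; bc[300:531]=c
cv2.imwrite('pics/r1.png',np.hstack([a,bc]))
plan([.4788,-.3138,.047],yaw=86)
```

```text
[ 0.47870364 -0.31357586  0.13914863] [-0.07568565 -0.23428921  0.25219215] 0.07198851690585015
turn total [-0.0001  0.     -0.0003] rows 1
3 x [-1.000e-04 -3.000e-04  1.555e-01]
```

View pics/r1.png

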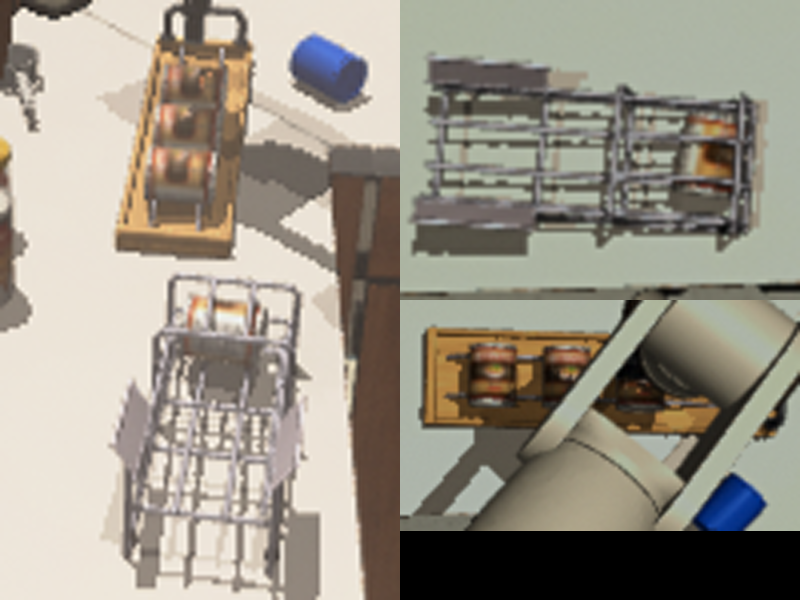

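The first tin lies at the stop, at top-crop (712,160), and three tins remain in the tray. Now grasping the second.

Call:
{"op": "drive_tool", "data": {"motion": [[[0,0,0.12],[0,0,0]],[[0,0,0.12],[0,0,0]],[[0,0,0.12],[0,0,0]],[[0,0,0.1],[0,0,0]],[[0,0,0],[0,0,0]],[[0,0,0],[0,0,0]]]}}

```text
t: 11.75
tcp_pos: [0.4788, -0.3138, 0.0484]
tool_rot: [-0.0, 0.035, 0.999, 0.0]
force: [0.6, 0.6, 0.7]
finger_gap: 0.0721
grasp_force: 0.0
```

Call:
{"op": "drive_tool", "data": {"motion": [[[0,0,0],[0,0,0]],[[0,0,0],[0,0,0]],[[0,0,0],[0,0,0]],[[0,0,0],[0,0,0]],[[0,0,0],[0,0,0]],[[0,0,0],[0,0,0]]], "grip": 40}}

```text
t: 12.25
tcp_pos: [0.4799, -0.3141, 0.0503]
tool_rot: [0.001, 0.035, 0.999, -0.001]
force: [-3.0, 6.0, 10.3]
finger_gap: 0.0557
grasp_force: 61.7
```

Call:
{"op": "drive_tool", "data": {"motion": [[[0,0,-0.05],[0,0,0]],[[0,0,-0.12],[0,0,0]],[[0,0,-0.18],[0,0,0]],[[0,0,-0.18],[0,0,0]],[[0,0,-0.17],[0,0,0]],[[0,0,0],[0,0,0]],[[0,0,0],[0,0,0]]]}}

```text
t: 12.83
tcp_pos: [0.4798, -0.3146, 0.1914]
tool_rot: [0.002, 0.035, 0.999, -0.002]
force: [0.8, 0.2, -3.1]
finger_gap: 0.0553
grasp_force: 65.0
```

Run:
```python
from h import *
plan([.38,-.25,.19],[.38,.30,.19],[.456,.333,.165],[.456,.333,.0935],yaw=86)
```

```text
turn total [-0.0011  0.0013 -0.0003] rows 1
3 x [0.1735 0.0958 0.0024]
14 x [0.0137 0.196  0.    ]
3 x [-0.1225  0.0637  0.0417]
2 x [0.     0.     0.1787]
```

Call:
{"op": "drive_tool", "data": {"motion": [[[0.174,0.096,0.002],[0,0,0]],[[0.174,0.096,0.002],[0,0,0]],[[0.174,0.096,0.002],[0,0,0]],[[0.014,0.196,0],[0,0,0]],[[0.014,0.196,0],[0,0,0]],[[0.014,0.196,0],[0,0,0]],[[0.014,0.196,0],[0,0,0]],[[0.014,0.196,0],[0,0,0]],[[0.014,0.196,0],[0,0,0]],[[0.014,0.196,0],[0,0,0]],[[0.014,0.196,0],[0,0,0]],[[0.014,0.196,0],[0,0,0]],[[0.014,0.196,0],[0,0,0]],[[0.014,0.196,0],[0,0,0]],[[0.014,0.196,0],[0,0,0]],[[0.014,0.196,0],[0,0,0]],[[0.014,0.196,0],[0,0,0]],[[0,0,0],[0,0,0]]]}}

```text
t: 14.33
tcp_pos: [0.3778, 0.306, 0.1859]
tool_rot: [-0.001, 0.034, 0.999, 0.0]
force: [0.8, -0.1, -2.2]
finger_gap: 0.0558
grasp_force: 65.0
```

Call:
{"op": "drive_tool", "data": {"motion": [[[-0.092,0.048,0.03],[0,0,0]],[[-0.092,0.048,0.03],[0,0,0]],[[-0.092,0.048,0.03],[0,0,0]],[[-0.092,0.048,0.03],[0,0,0]],[[0,0,0],[0,0,0]],[[0,0,0],[0,0,0]],[[0,0,0],[0,0,0]]]}}

```text
t: 14.92
tcp_pos: [0.4546, 0.3337, 0.1622]
tool_rot: [-0.001, 0.035, 0.999, -0.0]
force: [-0.1, -0.4, -2.6]
finger_gap: 0.0554
grasp_force: 64.9
```

Run:
```python
from h import *
plan([.456,.333,.095],yaw=86)
```

```text
turn total [-0.0003 -0.0004 -0.0004] rows 1
2 x [-0.0037 -0.0014  0.1681]
```

Call:
{"op": "drive_tool", "data": {"motion": [[[-0.003,-0.002,0.1],[0,0,0]],[[-0.003,-0.002,0.1],[0,0,0]],[[0,0,0.07],[0,0,0]],[[0,0,0.04],[0,0,0]],[[0,0,0.02],[0,0,0]],[[0,0,0.008],[0,0,0]],[[0,0,0],[0,0,0]],[[0,0,0],[0,0,0]]]}}

```text
t: 15.58
tcp_pos: [0.4565, 0.3333, 0.096]
tool_rot: [0.001, 0.035, 0.999, 0.0]
force: [0.0, 0.0, -1.7]
finger_gap: 0.0554
grasp_force: 65.1
```

Call:
{"op": "drive_tool", "data": {"motion": [[[0,0,0.01],[0,0,0]],[[0,0,0.01],[0,0,0]],[[0,0,0],[0,0,0]],[[0,0,0],[0,0,0]]]}}

```text
t: 15.92
tcp_pos: [0.4566, 0.3334, 0.0921]
tool_rot: [0.001, 0.035, 0.999, 0.0]
force: [-3.2, -1.2, 8.9]
finger_gap: 0.0553
grasp_force: 66.6
```

Call:
{"op": "drive_tool", "data": {"motion": [[[0,0,0],[0,0,0]],[[0,0,0],[0,0,0]],[[0,0,0],[0,0,0]],[[0,0,0],[0,0,0]],[[0,0,-0.05],[0,0,0]],[[0,0,-0.1],[0,0,0]],[[0,0,-0.1],[0,0,0]],[[0,0,-0.13],[0,0,0]],[[0,0,-0.13],[0,0,0]],[[0,0,0],[0,0,0]],[[0,0,0],[0,0,0]]], "grip": 82}}

```text
t: 16.83
tcp_pos: [0.4568, 0.3335, 0.1952]
tool_rot: [0.001, 0.035, 0.999, 0.001]
force: [-1.0, 0.0, -0.8]
finger_gap: 0.0818
grasp_force: 0.0
```

Run:
```python
from h import *
plan([.38,.30,.19],[.38,-.18,.19],[.485,-.2264,.14],yaw=86)
```

```text
turn total [ 0.0005  0.0009 -0.0003] rows 1
3 x [ 0.1237 -0.0646  0.0086]
12 x [-0.014  -0.1995  0.    ]
4 x [-0.135  -0.0487  0.0625]
```

Call:
{"op": "drive_tool", "data": {"motion": [[[0.124,-0.065,0.009],[0,0,0]],[[0.124,-0.065,0.009],[0,0,0]],[[0.124,-0.065,0.009],[0,0,0]],[[-0.014,-0.2,0],[0,0,0]],[[-0.014,-0.2,0],[0,0,0]],[[-0.014,-0.2,0],[0,0,0]],[[-0.014,-0.2,0],[0,0,0]],[[-0.014,-0.2,0],[0,0,0]],[[-0.014,-0.2,0],[0,0,0]],[[-0.014,-0.2,0],[0,0,0]],[[-0.014,-0.2,0],[0,0,0]],[[-0.014,-0.2,0],[0,0,0]],[[-0.014,-0.2,0],[0,0,0]],[[-0.014,-0.2,0],[0,0,0]],[[-0.014,-0.2,0],[0,0,0]],[[0,0,0],[0,0,0]]], "grip": 72}}

```text
t: 18.17
tcp_pos: [0.3779, -0.1871, 0.187]
tool_rot: [-0.001, 0.038, 0.999, -0.0]
force: [0.7, 0.8, -1.4]
finger_gap: 0.0721
grasp_force: 0.0
```

Call:
{"op": "drive_tool", "data": {"motion": [[[-0.135,-0.049,0.062],[0,0,0]],[[-0.135,-0.049,0.062],[0,0,0]],[[-0.135,-0.049,0.062],[0,0,0]],[[-0.135,-0.049,0.062],[0,0,0]],[[0,0,0],[0,0,0]],[[0,0,0],[0,0,0]],[[0,0,0],[0,0,0]]]}}

```text
t: 18.75
tcp_pos: [0.4832, -0.228, 0.1377]
tool_rot: [-0.001, 0.035, 0.999, 0.0]
force: [0.2, 0.2, 0.4]
finger_gap: 0.0722
grasp_force: 0.0
```

Run:
```python
from h import *
im=arm.snapshot('side')[:,:,::-1]; t=arm.snapshot('top')[:,:,::-1]
a=cv2.resize(im[140:290,225:325],(400,600),interpolation=2);b=cv2.resize(t[180:255,150:250],(400,300),interpolation=2)
c=cv2.resize(t[180:255,270:400],(400,231),interpolation=2); bc=np.zeros((600,400,3),np.uint8); bc[:300]=b; bc[300:531]=c
cv2.imwrite('pics/r2.png',np.hstack([a,bc]))
plan([.485,-.2264,.047],yaw=86)
```

```text
turn total [-0.0001  0.0001 -0.0003] rows 1
3 x [-0.0027  0.003   0.1527]
```

View pics/r2.png

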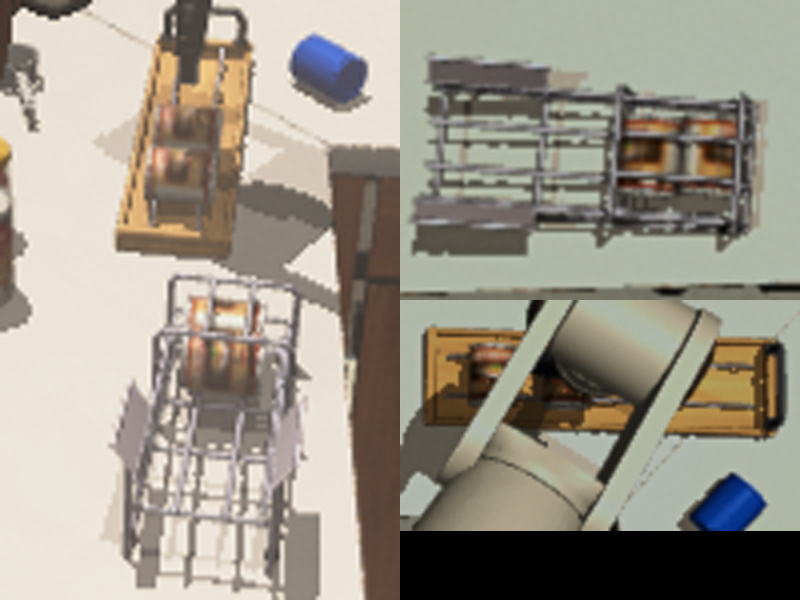

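Two tins now lie against the stop in the rack, at top-crop (712,160) and (650,158), and two remain in the tray. Now the third.

Call:
{"op": "drive_tool", "data": {"motion": [[[-0.004,0.003,0.12],[0,0,0]],[[-0.004,0.003,0.12],[0,0,0]],[[0,0.002,0.12],[0,0,0]],[[0,0,0.095],[0,0,0]],[[0,0,0],[0,0,0]],[[0,0,0],[0,0,0]]]}}

```text
t: 19.35
tcp_pos: [0.485, -0.2267, 0.0477]
tool_rot: [-0.0, 0.035, 0.999, 0.0]
force: [0.6, 0.4, 0.1]
finger_gap: 0.0717
grasp_force: 0.0
```

Call:
{"op": "drive_tool", "data": {"motion": [[[0,0,0],[0,0,0]],[[0,0,0],[0,0,0]],[[0,0,0],[0,0,0]],[[0,0,0],[0,0,0]],[[0,0,0],[0,0,0]],[[0,0,0],[0,0,0]]], "grip": 40}}

```text
t: 19.85
tcp_pos: [0.4862, -0.2264, 0.0495]
tool_rot: [0.001, 0.035, 0.999, 0.0]
force: [-2.6, 11.5, 12.5]
finger_gap: 0.0558
grasp_force: 61.2
```

Call:
{"op": "drive_tool", "data": {"motion": [[[0,0,-0.05],[0,0,0]],[[0,0,-0.12],[0,0,0]],[[0,0,-0.18],[0,0,0]],[[0,0,-0.18],[0,0,0]],[[0,0,-0.17],[0,0,0]],[[0,0,0],[0,0,0]],[[0,0,0],[0,0,0]]]}}

```text
t: 20.43
tcp_pos: [0.4861, -0.2274, 0.1905]
tool_rot: [0.002, 0.035, 0.999, -0.002]
force: [-0.1, 0.5, -3.9]
finger_gap: 0.0558
grasp_force: 65.0
```

Run:
```python
from h import *
plan([.38,-.18,.19],[.38,.30,.19],[.456,.333,.165],yaw=86)
```

```text
turn total [-0.0009  0.0015 -0.0004] rows 1
3 x [0.1819 0.0665 0.0008]
12 x [0.014  0.1995 0.    ]
3 x [-0.1225  0.0637  0.0417]
```

Call:
{"op": "drive_tool", "data": {"motion": [[[0.182,0.067,0],[0,0,0]],[[0.182,0.067,0],[0,0,0]],[[0.182,0.067,0],[0,0,0]],[[0.014,0.2,0],[0,0,0]],[[0.014,0.2,0],[0,0,0]],[[0.014,0.2,0],[0,0,0]],[[0.014,0.2,0],[0,0,0]],[[0.014,0.2,0],[0,0,0]],[[0.014,0.2,0],[0,0,0]],[[0.014,0.2,0],[0,0,0]],[[0.014,0.2,0],[0,0,0]],[[0.014,0.2,0],[0,0,0]],[[0.014,0.2,0],[0,0,0]],[[0.014,0.2,0],[0,0,0]],[[0.014,0.2,0],[0,0,0]],[[0,0,0],[0,0,0]]]}}

```text
t: 21.77
tcp_pos: [0.3787, 0.3073, 0.1863]
tool_rot: [-0.001, 0.033, 0.999, 0.001]
force: [0.8, 0.2, -2.5]
finger_gap: 0.0556
grasp_force: 64.9
```

Call:
{"op": "drive_tool", "data": {"motion": [[[-0.092,0.048,0.03],[0,0,0]],[[-0.092,0.048,0.03],[0,0,0]],[[-0.092,0.048,0.03],[0,0,0]],[[-0.092,0.048,0.03],[0,0,0]],[[0,0,0],[0,0,0]],[[0,0,0],[0,0,0]],[[0,0,0],[0,0,0]]]}}

```text
t: 22.35
tcp_pos: [0.4555, 0.3348, 0.1626]
tool_rot: [-0.001, 0.035, 0.999, -0.0]
force: [-0.3, -0.3, -2.3]
finger_gap: 0.0552
grasp_force: 64.9
```

Run:
```python
from h import *
plan([.456,.333,.095],yaw=86)
```

```text
turn total [-0.0002 -0.0003 -0.0004] rows 1
2 x [-0.0017 -0.0045  0.1691]
```

Call:
{"op": "drive_tool", "data": {"motion": [[[-0.002,-0.004,0.1],[0,0,0]],[[-0.002,-0.004,0.1],[0,0,0]],[[0,0,0.07],[0,0,0]],[[0,0,0.04],[0,0,0]],[[0,0,0.02],[0,0,0]],[[0,0,0.01],[0,0,0]],[[0,0,0],[0,0,0]],[[0,0,0],[0,0,0]]]}}

```text
t: 23.02
tcp_pos: [0.4569, 0.3337, 0.096]
tool_rot: [0.0, 0.035, 0.999, 0.0]
force: [-1.0, 0.4, -1.7]
finger_gap: 0.0555
grasp_force: 65.0
```

Call:
{"op": "drive_tool", "data": {"motion": [[[0,0,0.008],[0,0,0]],[[0,0,0.008],[0,0,0]],[[0,0,0],[0,0,0]],[[0,0,0],[0,0,0]]]}}

```text
t: 23.35
tcp_pos: [0.4567, 0.3335, 0.0919]
tool_rot: [-0.0, 0.035, 0.999, -0.0]
force: [-1.2, 0.2, -1.9]
finger_gap: 0.0558
grasp_force: 65.0
```

Call:
{"op": "drive_tool", "data": {"motion": [[[0,0,0.006],[0,0,0]],[[0,0,0],[0,0,0]],[[0,0,0],[0,0,0]]]}}

```text
t: 23.6
tcp_pos: [0.4568, 0.3336, 0.0914]
tool_rot: [0.0, 0.035, 0.999, 0.0]
force: [-3.8, -1.5, 7.9]
finger_gap: 0.0555
grasp_force: 66.5
```

Call:
{"op": "drive_tool", "data": {"motion": [[[0,0,0],[0,0,0]],[[0,0,0],[0,0,0]],[[0,0,0],[0,0,0]],[[0,0,0],[0,0,0]],[[0,0,-0.05],[0,0,0]],[[0,0,-0.1],[0,0,0]],[[0,0,-0.1],[0,0,0]],[[0,0,-0.13],[0,0,0]],[[0,0,-0.13],[0,0,0]],[[0,0,0],[0,0,0]],[[0,0,0],[0,0,0]]], "grip": 82}}

```text
t: 24.52
tcp_pos: [0.4571, 0.3339, 0.1948]
tool_rot: [0.001, 0.035, 0.999, 0.001]
force: [0.4, -1.2, -0.1]
finger_gap: 0.0823
grasp_force: 0.0
```

Run:
```python
from h import *
plan([.38,.30,.19],[.38,-.10,.19],[.4895,-.139,.14],yaw=86)
```

```text
turn total [ 0.0005  0.0008 -0.0003] rows 1
3 x [ 0.1243 -0.0653  0.008 ]
10 x [-0.014  -0.1995  0.    ]
4 x [-0.1399 -0.0391  0.0625]
```

Call:
{"op": "drive_tool", "data": {"motion": [[[0.124,-0.065,0.008],[0,0,0]],[[0.124,-0.065,0.008],[0,0,0]],[[0.124,-0.065,0.008],[0,0,0]],[[-0.014,-0.2,0],[0,0,0]],[[-0.014,-0.2,0],[0,0,0]],[[-0.014,-0.2,0],[0,0,0]],[[-0.014,-0.2,0],[0,0,0]],[[-0.014,-0.2,0],[0,0,0]],[[-0.014,-0.2,0],[0,0,0]],[[-0.014,-0.2,0],[0,0,0]],[[-0.014,-0.2,0],[0,0,0]],[[-0.014,-0.2,0],[0,0,0]],[[-0.014,-0.2,0],[0,0,0]],[[0,0,0],[0,0,0]],[[-0.14,-0.039,0.062],[0,0,0]],[[-0.14,-0.039,0.062],[0,0,0]],[[-0.14,-0.039,0.062],[0,0,0]],[[-0.14,-0.039,0.062],[0,0,0]],[[0,0,0],[0,0,0]],[[0,0,0],[0,0,0]]], "grip": 72}}

```text
t: 26.18
tcp_pos: [0.4887, -0.14, 0.1364]
tool_rot: [-0.002, 0.035, 0.999, 0.001]
force: [-0.5, 0.4, 0.2]
finger_gap: 0.072
grasp_force: 0.0
```

Run:
```python
from h import *
im=arm.snapshot('side')[:,:,::-1]; t=arm.snapshot('top')[:,:,::-1]
a=cv2.resize(im[140:290,225:325],(400,600),interpolation=2);b=cv2.resize(t[180:255,150:250],(400,300),interpolation=2)
c=cv2.resize(t[180:255,270:400],(400,231),interpolation=2); bc=np.zeros((600,400,3),np.uint8); bc[:300]=b; bc[300:531]=c
cv2.imwrite('pics/r3.png',np.hstack([a,bc]))
print(arm.state()['tcp_pos']);plan([.4895,-.139,.047],yaw=86)
```

```text
[ 0.48823107 -0.13977759  0.13806226]
turn total [ 0.0001 -0.0003 -0.0003] rows 1
3 x [-0.002   0.0014  0.1518]
```

View pics/r3.png

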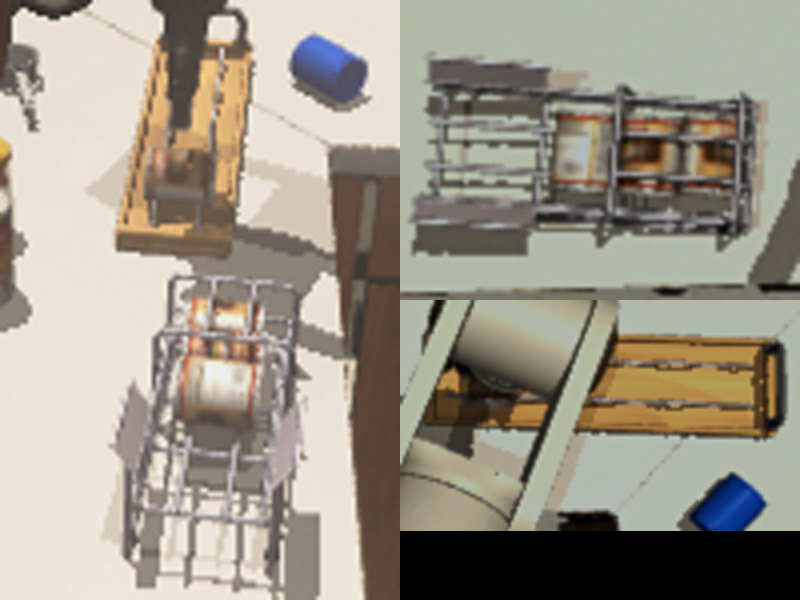

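Three tins are in the rack, touching in a row, with the third at top-crop (582,150). The last one is under the fingers at side-crop (180,170).

Call:
{"op": "drive_tool", "data": {"motion": [[[-0.003,0.002,0.12],[0,0,0]],[[-0.003,0.002,0.12],[0,0,0]],[[0,0,0.12],[0,0,0]],[[0,0,0.095],[0,0,0]],[[0,0,0],[0,0,0]],[[0,0,0],[0,0,0]]]}}

```text
t: 26.78
tcp_pos: [0.4895, -0.1391, 0.0479]
tool_rot: [-0.0, 0.035, 0.999, 0.0]
force: [-0.3, -0.4, 0.7]
finger_gap: 0.0716
grasp_force: 0.0
```

Call:
{"op": "drive_tool", "data": {"motion": [[[0,0,0],[0,0,0]],[[0,0,0],[0,0,0]],[[0,0,0],[0,0,0]],[[0,0,0],[0,0,0]],[[0,0,0],[0,0,0]],[[0,0,0],[0,0,0]]], "grip": 40}}

```text
t: 27.28
tcp_pos: [0.4908, -0.1386, 0.0497]
tool_rot: [0.001, 0.035, 0.999, 0.0]
force: [-2.7, 14.6, 13.6]
finger_gap: 0.0555
grasp_force: 61.0
```

Call:
{"op": "drive_tool", "data": {"motion": [[[0,0,-0.05],[0,0,0]],[[0,0,-0.12],[0,0,0]],[[0,0,-0.18],[0,0,0]],[[0,0,-0.18],[0,0,0]],[[0,0,-0.17],[0,0,0]],[[0,0,0],[0,0,0]],[[0,0,0],[0,0,0]]]}}

```text
t: 27.87
tcp_pos: [0.4907, -0.1397, 0.1904]
tool_rot: [0.002, 0.035, 0.999, -0.001]
force: [-0.3, -0.1, -2.7]
finger_gap: 0.0553
grasp_force: 65.0
```

Run:
```python
from h import *
print('tin3',onplane('top',[[195.1,217.1]],.075))
plan([.38,-.10,.19],[.38,.30,.19],[.456,.333,.165],yaw=86)
```

```text
tin3 [[0.44903202 0.24189104 0.075     ]]
turn total [-0.0006  0.0016 -0.0003] rows 1
3 x [0.1887 0.0532 0.0006]
10 x [0.014  0.1995 0.    ]
3 x [-0.1225  0.0637  0.0417]
```

Tin 3 measures (0.449, 0.242), which matches the expected rack y = 0, so the mouth target is right.

Call:
{"op": "drive_tool", "data": {"motion": [[[0.189,0.053,0],[0,0,0]],[[0.189,0.053,0],[0,0,0]],[[0.189,0.053,0],[0,0,0]],[[0.014,0.2,0],[0,0,0]],[[0.014,0.2,0],[0,0,0]],[[0.014,0.2,0],[0,0,0]],[[0.014,0.2,0],[0,0,0]],[[0.014,0.2,0],[0,0,0]],[[0.014,0.2,0],[0,0,0]],[[0.014,0.2,0],[0,0,0]],[[0.014,0.2,0],[0,0,0]],[[0.014,0.2,0],[0,0,0]],[[0.014,0.2,0],[0,0,0]],[[0,0,0],[0,0,0]]]}}

```text
t: 29.03
tcp_pos: [0.3783, 0.3064, 0.1862]
tool_rot: [-0.001, 0.033, 0.999, 0.0]
force: [0.5, -0.3, -2.6]
finger_gap: 0.0553
grasp_force: 65.0
```

Call:
{"op": "drive_tool", "data": {"motion": [[[-0.092,0.048,0.03],[0,0,0]],[[-0.092,0.048,0.03],[0,0,0]],[[-0.092,0.048,0.03],[0,0,0]],[[-0.092,0.048,0.03],[0,0,0]],[[0,0,0],[0,0,0]],[[0,0,0],[0,0,0]],[[0,0,0],[0,0,0]]]}}

```text
t: 29.62
tcp_pos: [0.4551, 0.334, 0.1626]
tool_rot: [-0.001, 0.035, 0.999, -0.0]
force: [-0.2, -0.6, -2.6]
finger_gap: 0.0551
grasp_force: 65.0
```

Run:
```python
from h import *
plan([.456,.333,.095],yaw=86)
```

```text
turn total [-0.0003 -0.0004 -0.0004] rows 1
2 x [-0.0024 -0.0024  0.1691]
```

Call:
{"op": "drive_tool", "data": {"motion": [[[-0.002,-0.002,0.1],[0,0,0]],[[-0.002,-0.002,0.1],[0,0,0]],[[0,0,0.07],[0,0,0]],[[0,0,0.04],[0,0,0]],[[0,0,0.02],[0,0,0]],[[0,0,0.015],[0,0,0]],[[0,0,0],[0,0,0]],[[0,0,0],[0,0,0]]]}}

```text
t: 30.28
tcp_pos: [0.4567, 0.3337, 0.095]
tool_rot: [0.0, 0.035, 0.999, 0.0]
force: [0.4, -0.1, -2.8]
finger_gap: 0.0553
grasp_force: 65.1
```

Call:
{"op": "drive_tool", "data": {"motion": [[[0,0,0.008],[0,0,0]],[[0,0,0.008],[0,0,0]],[[0,0,0],[0,0,0]],[[0,0,0],[0,0,0]]]}}

```text
t: 30.62
tcp_pos: [0.4568, 0.3337, 0.0918]
tool_rot: [0.0, 0.035, 0.999, 0.0]
force: [-2.4, -0.2, 5.8]
finger_gap: 0.0555
grasp_force: 66.1
```

Call:
{"op": "drive_tool", "data": {"motion": [[[0,0,0],[0,0,0]],[[0,0,0],[0,0,0]],[[0,0,0],[0,0,0]],[[0,0,0],[0,0,0]],[[0,0,-0.05],[0,0,0]],[[0,0,-0.1],[0,0,0]],[[0,0,-0.1],[0,0,0]],[[0,0,-0.13],[0,0,0]],[[0,0,-0.13],[0,0,0]],[[0.124,-0.065,0.008],[0,0,0]],[[0.124,-0.065,0.008],[0,0,0]],[[0.124,-0.065,0.008],[0,0,0]],[[0,-0.2,0],[0,0,0]],[[0,-0.2,0],[0,0,0]],[[0,-0.2,0],[0,0,0]],[[0,-0.2,0],[0,0,0]],[[0,-0.2,0],[0,0,0]],[[0,-0.2,0],[0,0,0]],[[0,-0.2,0],[0,0,0]],[[0,-0.2,0],[0,0,0]]], "grip": 80}}

```text
t: 32.28
tcp_pos: [0.3564, -0.0192, 0.1893]
tool_rot: [0.001, 0.035, 0.999, -0.0]
force: [1.5, -0.8, -0.8]
finger_gap: 0.0801
grasp_force: 0.0
```

Call:
{"op": "drive_tool", "data": {"motion": [[[0,-0.2,0],[0,0,0]],[[0,-0.2,0],[0,0,0]],[[0,0,0],[0,0,0]],[[0,0,0],[0,0,0]],[[0,0,0],[0,0,0]],[[0,0,0],[0,0,0]]]}}

```text
t: 32.78
tcp_pos: [0.3515, -0.0962, 0.1886]
tool_rot: [0.0, 0.035, 0.999, -0.0]
force: [0.0, 0.2, 0.4]
finger_gap: 0.0799
grasp_force: 0.0
```

Run:
```python
from h import *
im=arm.snapshot('side')[:,:,::-1]; t=arm.snapshot('top')[:,:,::-1]
a=cv2.resize(im[140:290,205:305],(400,600),interpolation=2);b=cv2.resize(t[180:255,150:250],(400,300),interpolation=2)
c=cv2.resize(t[140:215,220:350],(400,231),interpolation=2); bc=np.zeros((600,400,3),np.uint8); bc[:300]=b; bc[300:531]=c
cv2.imwrite('pics/r4.png',np.hstack([a,bc]))
```

```text
(no output)
```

View pics/r4.png

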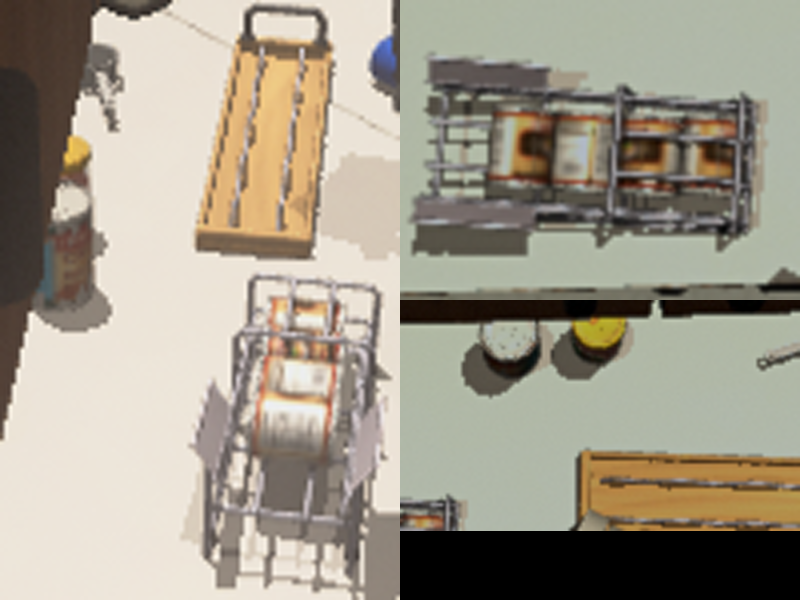

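All four tins lie touching in the rack, at top-crop x≈712, 650, 582 and 520. The tray is empty, the can and jar have not moved, and the arm is clear.

```bash
python3 -c "
from bench import arm
print(arm.sign_off())"
```

```text
the job is handed in; nothing more can be done
None
```

All four tins are in the rack in stock order with the oldest at the stop, and the job was handed in at about 33 s with the opened can and the jar untouched.

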